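Feel for the release key of a clamping nest

ROBOT

A 7-joint arm with a two-finger parallel gripper is mounted at the origin on the work surface. World frame = base frame: x ahead of the robot, y to its left, z up, the work surface at z = 0. Lengths are in m, angles in rad, forces in N, time in s.
With the tool pointing down it reaches from about 0.425 to 0.875 m from the base axis. Payload 4.7 kg.
Tool frame: the origin (TCP) lies midway between the tips of the shut fingers; the grasp point (between the pads) lies 19 mm behind it (ctrl.grip_point_offset is the distance from the TCP to the grasp point, in m); z points along the fingers, y is the line along which they close (so a half turn about z gives the same grasp; the last joint's range is limited). The gripper opens to 87 mm and grips with 3 to 60 N. Pads are 19 mm wide; open, the fingers measure 117 mm over their backs; the gripper's body (75 mm by 190 mm) begins 51 mm behind the grasp point.
Start: joints at [1.205, 0.321, -0.07, 1.45, 0.023, 1.371, -0.057], TCP at [0.241, -0.604, 0.223] pointing down, gripper open.
Joint ranges: [-2.86, 2.86], [-0.3, 2.09], [-1.38, 1.24], [0.06, 2.45], [-1.56, 4.7], [0.09, 2.05], [-2.69, 2.69]. Speed limits (rad/s): [2.57, 2.57, 3.14, 3.14, 3.14, 3.14, 3.14].

INTERFACE

Orientations are given as a rotation vector (axis times angle).
In Python, from bench import ctrl gives the robot as it stands.
- The arm moves only by the tool move_arm, never from a script. Its argument "increments" is text: rows parted by semicolons, each of 7 numbers parted by spaces: the shift along the world's x, y, z in mm, then the turn, a rotation vector about the world's x, y, z in degrees, then the closure in counts, from 0 (fully open) to 255 (shut). A call has exactly 8 rows; each row shifts and turns the commanded pose from where the row before left it; what a row does not reach is not made up. A row lasts 1/12 s, in which the tool goes at most 41.7 mm and 7.16 degrees, less where a joint would pass 70% of its speed; a pose out of reach is approached as far as the arm can. A call with a gripper value outside its range is refused whole. The fingers move at their own pace and stop on an object; "grip_force" is the grip in N (left out, the last holds). Time passes only in rows, so rows that do not move let the fingers close, or fill a call up. It gives the time, the measured TCP pose, the force, the opening and the grip force at its end, in the units of the state.
- ctrl.get_state(): the state, without advancing time (a new reading comes with each control period).
- ctrl.get_image(name): name is "scene" or "side" or "wrist"; returns a dict with "frame" (384x512x3 uint8, red, green, blue), "depth" (384x512 float32, m along the optical axis (not along the pixel's ray), 0 where there is no reading), "fx", "fy", "cx", "cy" (pixels), "position" and "orientation" of the camera in the world. Camera axes: x right, y down, z forward; pixel columns grow to the right and rows downward; lengths in m; the calibration is good to about 2 mm. The wrist camera is an equidistant fisheye: a pixel r from the principal point sees the ray r / f radians off the axis. A picture is of the moment at which its call begins.
- ctrl.close_job(): hands the job in; it is judged then, once.
Trained networks look in a picture, given as the dict that the camera call returned (one of the last four; its "shot" number tells which), for a name from the list of things; names that differ only in an ending like _2 or _b are one class to them, and where a whole thing is asked for, a point or a joint stands for the part that bears it (a point fixed in the world has none). Each returns a list of dicts, best first, with "score" (0 to 1); they miss things now and then, are a little off and sometimes report something else, mostly with a low value. They report only what shows in the picture. A call takes as long as a camera call.
- ctrl.find_in(target, picture): "centre" ([x, y, z] in m, in world coordinates, good to about 4 mm: the middle of the surface that is visible of it).
- ctrl.silhouettes(target, picture): "region" (384x512 bool, what is visible of it).
The state is a dict: "time": time; "joint_positions": joint angles; "qd": joint speeds; "joint_torque": joint torques, N m; "position": TCP position; "tool_rot": TCP orientation; "ft_force": force on the tool from outside, world axes, zero at the start; "torque": the same for the moment, N m; "grip_width": opening from 0.0 (shut) to 1.0 (fully open); "grip_force": force on a finger pad.
Only numpy, scipy, OpenCV 4.12 (cv2) and the standard library are available. Lean on these libraries where they do the work, as an engineer would, in place of code of your own. Each camera call takes 0.05 s, during which the arm holds its last target. There are 200 camera calls.

TASK

Free the clamp of the bracket nest: put a fingertip on top of the yellow end of its front rail, sweep it lightly along the top edge of the rail, over the black part, until you feel the hidden notch, then press the key inside the notch fully home. It stays down by itself; then take the hand clear. Grasp nothing, do not push the red jaw by hand or ram the nest, and leave the brackets and everything else on the bench where they stand.

Things in the scene. Friction and masses are not known exactly. Their poses are not given: they have to be found in the camera images.
- nest: Clamping nest fixed to the bench: aluminium base plate 215 x 330 x 20 mm; origin under its centre at bench level, x away from the rail towards the clamp side, y along the rail towards the yellow end, z up. The straight rail stands along its front, centred at nest x = -90 mm, 24 mm thick, 320 mm long, its flat top 70 mm above the bench.
- rail_mid (a point): Middle of the rail, at the height of its top. From +y to -y the rail is: yellow pad 44 mm, black lead 49, black middle 134 (top 0.3 mm lower), black tail 49, grey pad 44. One black notch, 44 mm long and open to front and back, is cut across the black middle; its centre lies anywhere within 45 mm either side of this point along the rail, different each time.
- start_pad: Yellow end pad of the rail, 24 x 44 mm from above; origin at the centre of its top face, axes as the nest's.
- rail_lead: Black lead of the rail next to the yellow pad, 24 x 49 mm from above, plain; origin at the centre of its top face, axes as the nest's. The sweep passes over it between the yellow pad and the notch.
- key (a joint): Travel (m) of the black key at the bottom of the notch, 42 x 22 mm from above. At 0 its top lies 8 mm below the rail's top; it slides straight down 10 mm to its stop, so at 0.010, fully home, its top lies 18 mm below the rail's top. It moves with about 5 N of friction and stays where it is left (no spring). It drives the red clamp jaw by the same amount.
- clamp_jaw: Red clamp jaw behind the brackets, 16 x 170 x 24 mm, origin under its centre; it backs away along the nest's +x by as much as the key is pressed.
- bracket_a_mid (a point): Centre of a loose black bracket, 60 x 56 x 44 mm, standing in the nest behind the rail, left of the middle; leave alone.
- bracket_b_mid (a point): Centre of a second such bracket in the nest, right of the middle; leave alone.
- bracket_c_mid (a point): Centre of a third such bracket, standing loose on the bench; leave alone.
- spray_can_mid (a point): Centre of a blue spray can, 64 mm across, 190 mm tall; leave alone.
- carton_mid (a point): Centre of a green carton, 90 x 130 x 55 mm; leave alone.
- jar_mid (a point): Centre of a screw jar with white cap, 60 mm across, 75 mm tall; leave alone.
- screwdriver_grip (a point): Middle of the red handle of a screwdriver lying in front of the nest; leave alone.

How it is judged:
By the outcome, as a careful person would: the job done as asked, in the order asked, and still so for the second after the job is handed in, with the robot touching nothing.
It also fails if it takes over 61 s, if anything falls off the work surface, if the arm or the gripper's body presses on something with over 40 N, if the wrist force passes 120 N, or if a joint passes its speed limit or range.

## Working session

There is one attempt and no reset: what is moved stays moved. The work goes in short steps, Python scripts to look and compute and a tool call to move; the robot and the scene stay as the last step left them, time stands still between calls to the robot, and variables do not carry over. Pictures are saved under pics/ and viewed, at most 10 in all, crops included, and the job is handed in when it is done.

Besides the shell and the picture viewer there is one more tool, called after "Call:" as name(argument=value, ...), one argument or row to a line, values as JSON. move_arm: Moves the arm, as the interface text tells. Its arguments: {"type":"object","properties":{"increments":{"type":"string"},"grip_force":{"type":"number"}},"required":["increments"]}

```bash
mkdir -p pics; cat > h.py <<'E'
import numpy as np, cv2
from scipy.spatial.transform import Rotation as R
from bench import ctrl
def rot(o):
    o=np.array(o,float)
    return o if o.shape==(3,3) else (R.from_rotvec(o).as_matrix() if o.size==3 else R.from_quat(o).as_matrix())
def pts(im):
    d=im["depth"]; v,u=np.mgrid[:d.shape[0],:d.shape[1]]
    c=np.dstack([(u-im["cx"])/im["fx"]*d,(v-im["cy"])/im["fy"]*d,d])
    return c@rot(im["orientation"]).T+np.array(im["position"])
E
python3 - <<'E'
from h import *
s=ctrl.get_state(); print(s["time"],s["position"],s["tool_rot"],s["grip_width"],s["ft_force"])
for n in("scene","side"):
    im=ctrl.get_image(n); cv2.imwrite(f"pics/{n}0.png",im["frame"][:,:,::-1])
    P=pts(im); print(n,im["position"],im["orientation"])
    for t in("nest","start_pad","rail_lead","key","rail_mid","clamp_jaw","screwdriver_grip","spray_can_mid","carton_mid","jar_mid"):
        r=ctrl.find_in(t,im)[:2]
        print(t,[(np.round(q["centre"],4),round(q["score"],2)) for q in r])
E
```

```text
0.0 [ 0.24074677 -0.60317297  0.22144665] [-3.08324774e+00 -5.92699355e-01  6.78136938e-04] 1.002331907206348 [ 0.1163256  -0.57821374 -0.32708434]
scene [ 1.06107331 -0.51017348  0.97862717] [-2.29413963 -0.96906225  0.32917371]
nest [(array([ 0.6448, -0.1252,  0.0204]), 0.67)]
start_pad [(array([0.5208, 0.0242, 0.0675]), 0.75)]
rail_lead [(array([ 0.5312, -0.0187,  0.0717]), 0.48)]
key []
rail_mid [(array([ 0.6455, -0.1253,  0.0193]), 0.95), (array([ 0.5328, -0.0197,  0.0696]), 0.7)]
clamp_jaw [(array([0.5236, 0.0269, 0.0683]), 0.69)]
screwdriver_grip [(array([0.4179, 0.0553, 0.0207]), 0.62), (array([ 0.4927, -0.4403,  0.0675]), 0.28)]
spray_can_mid [(array([0.5993, 0.4336, 0.1216]), 0.75)]
carton_mid [(array([ 0.6476, -0.4286,  0.0565]), 0.83)]
jar_mid [(array([ 0.4955, -0.4441,  0.0681]), 0.97)]
side [0.31491534 0.80147087 0.69682822] [-0.35645174  2.66828056 -1.35063881]
nest [(array([ 0.6142, -0.0143,  0.0214]), 0.8)]
start_pad [(array([0.5133, 0.0407, 0.0659]), 0.59)]
rail_lead []
key []
rail_mid [(array([ 0.6182, -0.0185,  0.0192]), 0.93)]
clamp_jaw [(array([ 0.6972, -0.0572,  0.0497]), 0.46)]
screwdriver_grip [(array([0.4162, 0.0711, 0.0132]), 0.71)]
spray_can_mid [(array([0.5756, 0.4829, 0.1419]), 0.82), (array([ 0.4807, -0.4138,  0.0468]), 0.71)]
carton_mid []
jar_mid [(array([ 0.4785, -0.4189,  0.0468]), 0.58)]
```

```bash
python3 -c "
import cv2,numpy as np
a=cv2.imread('pics/scene0.png');b=cv2.imread('pics/side0.png')
cv2.imwrite('pics/both0.png',np.vstack([a,b])[:, :] if 0 else cv2.resize(np.hstack([a,b]),(800,300)))"
```

```text
(no output)
```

View pics/scene0.png

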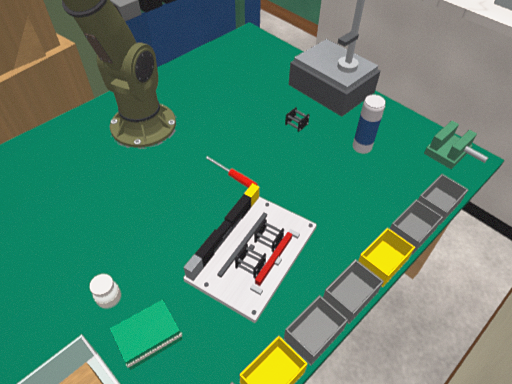

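The scene view shows the yellow pad at about (252,192), the grey pad at (193,265), the black rail between them, and the red jaw at (275,258). The screwdriver's red handle lies at (240,178), just in front of the yellow end. Next I fit the rail from depth.

```bash
python3 - <<'E'
from h import *
ims={n:ctrl.get_image(n) for n in("scene","side")}
for n,im in ims.items():
    P=pts(im); ok=im["depth"]>0
    m=ok&(abs(P[...,2]-.07)<.006)&(P[...,0]>.4)&(P[...,0]<.72)&(P[...,1]>-.35)&(P[...,1]<.12)
    k,l=cv2.connectedComponents(m.astype(np.uint8))
    # keep points near line yellow pad -> direction
    Q=P[m]; C=im["frame"][m].astype(float)
    (vx,vy,x0,y0)=cv2.fitLine(Q[:,:2].astype(np.float32),cv2.DIST_HUBER,0,.005,.005).ravel()
    for _ in range(3):
        dd=-(Q[:,0]-x0)*vy+(Q[:,1]-y0)*vx; s=abs(dd-np.median(dd))<.016
        (vx,vy,x0,y0)=cv2.fitLine(Q[s][:,:2].astype(np.float32),cv2.DIST_HUBER,0,.005,.005).ravel()
    if vy<0: vx,vy=-vx,-vy
    Q=Q[s];C=C[s]; t=(Q[:,0]-x0)*vx+(Q[:,1]-y0)*vy
    yel=(C[:,0]>150)&(C[:,1]>110)&(C[:,2]<90); dd=-(Q[:,0]-x0)*vy+(Q[:,1]-y0)*vx
    print(n,len(Q),"dir",vx,vy,"ang",np.degrees(np.arctan2(-vx,vy)),"org",x0,y0,"t",t.min(),np.percentile(t,1),np.percentile(t,99),t.max(),"d",np.percentile(dd,[2,98]))
    tc=(t.min()+t.max())/2; print("mid",x0+tc*vx,y0+tc*vy,"z",np.median(Q[:,2]))
    if yel.sum(): print("yellow t",t[yel].min(),t[yel].max(),Q[yel].mean(0))
    h,e=np.histogram(t,np.arange(-.17,.18,.01)); print(h)
    for i in range(len(e)-1):
        g=(t>=e[i])&(t<e[i+1]); 
        if g.any(): print(round(e[i],2),np.median(Q[g,2]).round(4),C[g].mean(0).round(),end=' | ')
    print()
a=ims["scene"]["frame"][165:290,165:335]; b=ims["side"]["frame"]
cv2.imwrite("pics/c1.png",cv2.resize(a,(680,500),interpolation=cv2.INTER_CUBIC)[:,:,::-1])
cv2.imwrite("pics/c2.png",b[:,:,::-1])
E
```

```text
scene 895 dir -0.24448472 0.9696531 ang 14.151383 org 0.55205613 -0.12427077 t -0.14635949384479077 -0.14428883716309268 0.16973772410394722 0.17531280600176377 d [-0.01126058  0.01269757]
mid 0.5485168125013696 -0.11023343210117192 z 0.07040972616047403
yellow t 0.12945600125667725 0.17531280600176377 [0.51479718 0.02292809 0.07033838]
[ 0  0 28 39 37 41 35 34 36 36 38 32 35 33 30 29  2  7  6  5 29 28 29 29
 29 29 30 25 28 25 25 27 24 27]
-0.15 0.0698 [135. 137. 139.] | -0.14 0.0702 [162. 165. 167.] | -0.13 0.0704 [160. 163. 166.] | -0.12 0.0709 [161. 163. 167.] | -0.11 0.0709 [150. 152. 155.] | -0.1 0.0709 [53. 51. 54.] | -0.09 0.0708 [46. 44. 47.] | -0.08 0.0704 [46. 44. 46.] | -0.07 0.0707 [45. 46. 47.] | -0.06 0.07 [46. 44. 47.] | -0.05 0.0706 [47. 47. 47.] | -0.04 0.0699 [46. 44. 45.] | -0.03 0.07 [46. 45. 46.] | -0.02 0.0707 [47. 46. 47.] | -0.01 0.0644 [44. 46. 46.] | 0.0 0.0645 [43. 49. 49.] | 0.01 0.0657 [46. 44. 48.] | 0.02 0.0649 [48. 46. 49.] | 0.03 0.0701 [41. 40. 41.] | 0.04 0.0704 [46. 46. 47.] | 0.05 0.0704 [45. 43. 45.] | 0.06 0.0705 [46. 46. 47.] | 0.07 0.0704 [47.
[... 831 characters left out ...]
. 78.] | -0.13 0.0701 [45. 47. 45.] | -0.12 0.0685 [48. 49. 47.] | -0.11 0.0692 [48. 49. 47.] | -0.1 0.0693 [56. 52. 52.] | -0.09 0.069 [48. 45. 44.] | -0.08 0.0694 [49. 46. 46.] | -0.07 0.0685 [50. 47. 46.] | -0.06 0.0692 [48. 45. 44.] | -0.05 0.0678 [38. 36. 36.] | -0.01 0.067 [47. 45. 44.] | 0.0 0.0689 [49. 47. 46.] | 0.01 0.0683 [52. 48. 48.] | 0.02 0.0692 [45. 42. 42.] | 0.03 0.0687 [49. 46. 45.] | 0.04 0.0691 [49. 46. 46.] | 0.05 0.0685 [62. 60. 58.] | 0.06 0.0686 [58. 55. 55.] | 0.07 0.0691 [55. 52. 51.] | 0.08 0.0687 [46. 43. 46.] | 0.09 0.0691 [183. 170.  84.] | 0.1 0.0685 [247. 235. 106.] | 0.11 0.0693 [246. 234. 105.] | 0.12 0.0695 [247. 236. 105.] | 0.13 0.0681 [214. 195.  84.] |
```

View pics/c1.png

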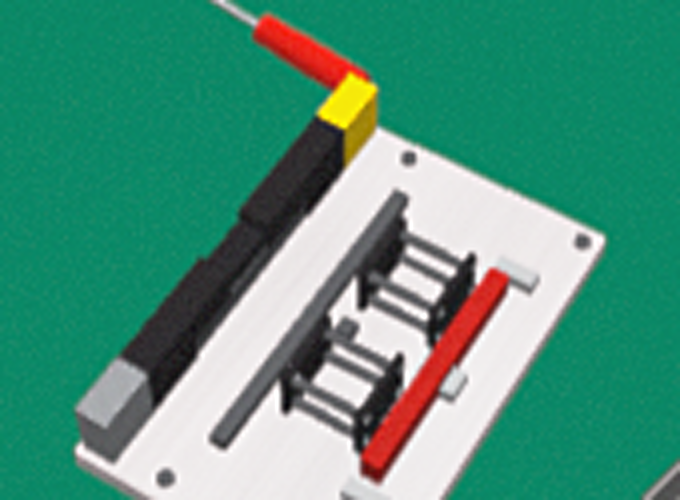

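View pics/c2.png

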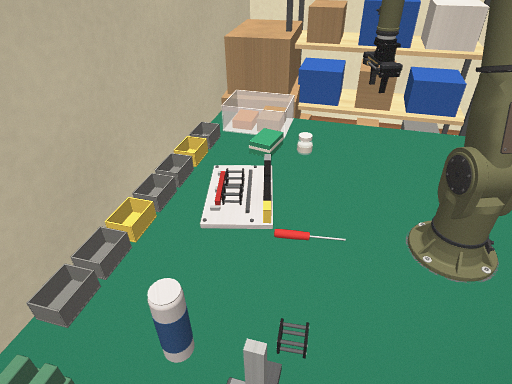

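The notch shows as the dip at about (225,240) in the crop, roughly 5 mm to the grey side of the rail middle. The side view puts the yellow pad at (267,212), with nothing standing above the rail. Both cameras agree that the rail is yawed 14.15° with its middle at about (0.548, -0.108). I go to above the yellow pad with the fingers shut and the closing line along the rail.

Call:
move_arm(
  increments="11.4 26.2 0 0 0 -0.95 255;11.4 26.2 0 0 0 -0.95 255;11.4 26.2 0 0 0 -0.95 255;11.4 26.2 0 0 0 -0.95 255;11.4 26.2 0 0 0 -0.95 255;11.4 26.2 0 0 0 -0.95 255;11.4 26.2 0 0 0 -0.95 255;11.4 26.2 0 0 0 -0.95 255",
  grip_force=20,
)

```text
time: 1.87
position: [0.3326, -0.3928, 0.2228]
tool_rot: [3.117, 0.386, 0.0]
ft_force: [0.3, 0.4, 0.1]
grip_width: 0.475
grip_force: 0.0
```

Call:
move_arm(
  increments="11.4 26.2 0 0 0 0 255;11.4 26.2 0 0 0 0 255;11.4 26.2 0 0 0 0 255;11.4 26.2 0 0 0 0 255;11.4 26.2 0 0 0 0 255;11.4 26.2 0 0 0 0 255;11.4 26.2 0 0 0 0 255;11.4 26.2 0 0 0 0 255",
)

```text
time: 2.53
position: [0.4238, -0.1832, 0.2229]
tool_rot: [3.117, 0.387, 0.001]
ft_force: [0.1, -0.2, 0.0]
grip_width: 0.008
grip_force: 0.0
```

Call:
move_arm(
  increments="11.4 26.2 -10 0 0 0 255;11.4 26.2 -10 0 0 0 255;11.4 26.2 -20 0 0 0 255;11.4 26.2 -20 0 0 0 255;11.4 26.2 -20 0 0 0 255;11.4 26.2 -20 0 0 0 255;11.4 26.2 -10 0 0 0 255;11.4 26.2 -10 0 0 0 255",
)

```text
time: 3.2
position: [0.5145, 0.0263, 0.1017]
tool_rot: [3.118, 0.387, -0.001]
ft_force: [-0.6, -0.9, 0.2]
grip_width: 0.006
grip_force: 0.0
```

Call:
move_arm(
  increments="0 0 -4 0 0 0 255;0 0 -4 0 0 0 255;0 0 -4 0 0 0 255;0 0 -4 0 0 0 255;0 0 0 0 0 0 255;0 0 0 0 0 0 255;0 0 0 0 0 0 255;0 0 0 0 0 0 255",
)

```text
time: 3.87
position: [0.5148, 0.0246, 0.087]
tool_rot: [3.117, 0.386, 0.001]
ft_force: [0.6, 0.6, -0.7]
grip_width: 0.004
grip_force: 0.0
```

```bash
python3 - <<'E'
from h import *
s=ctrl.get_state(); print(s["position"],s["ft_force"])
a=ctrl.get_image("scene")["frame"][130:290,160:330]; b=ctrl.get_image("wrist")["frame"]
cv2.imwrite("pics/d1.png",np.hstack([cv2.resize(a,(400,376)),cv2.resize(b,(400,376))])[:,:,::-1])
E
```

```text
[0.51481837 0.02455437 0.08703279] [ 0.58809826  0.62018099 -0.65042161]
```

View pics/d1.png

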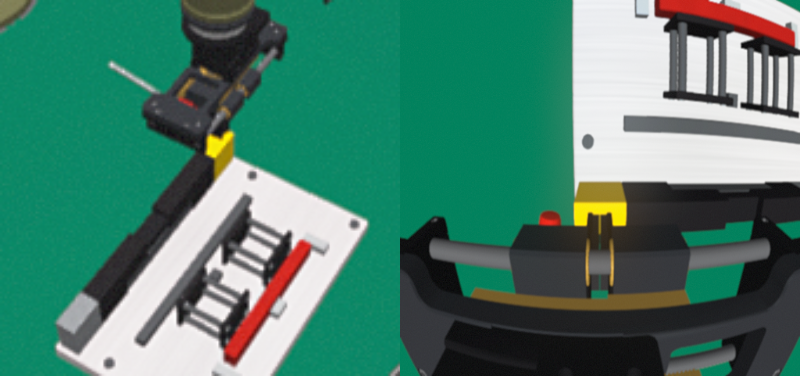

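The wrist view shows the shut fingers centred over the yellow pad at about (600,210), clear of the screwdriver and plate. I go down gently.

Call:
move_arm(
  increments="0 0 -4 0 0 0 255;0 0 -4 0 0 0 255;0 0 -4 0 0 0 255;0 0 -2 0 0 0 255;0 0 -0.5 0 0 0 255;0 0 -0.5 0 0 0 255;0 0 -0.5 0 0 0 255;0 0 0 0 0 0 255",
)

```text
time: 4.63
position: [0.5146, 0.0251, 0.0711]
tool_rot: [3.118, 0.387, 0.0]
ft_force: [-0.0, 0.1, -0.1]
grip_width: 0.01
grip_force: 0.0
```

Call:
move_arm(
  increments="0 0 -0.3 0 0 0 255;0 0 -0.3 0 0 0 255;0 0 -0.3 0 0 0 255;0 0 -0.3 0 0 0 255;0 0 0 0 0 0 255;0 0 0 0 0 0 255;0 0 0 0 0 0 255;0 0 0 0 0 0 255",
)

```text
time: 5.3
position: [0.5147, 0.0251, 0.0705]
tool_rot: [3.117, 0.387, 0.0]
ft_force: [-1.9, -0.3, 5.7]
grip_width: 0.008
grip_force: 2.7
```

Contact is light at 5.7 N, so I start the sweep along (0.244, -0.970).

Call:
move_arm(
  increments="0.73 -2.91 0 0 0 0 255;0.73 -2.91 0 0 0 0 255;0.73 -2.91 0 0 0 0 255;0.73 -2.91 0 0 0 0 255;0.73 -2.91 0 0 0 0 255;0.73 -2.91 0 0 0 0 255;0.73 -2.91 0 0 0 0 255;0.73 -2.91 0 0 0 0 255",
)

```text
time: 5.97
position: [0.5211, 0.0027, 0.0705]
tool_rot: [-3.116, -0.388, -0.002]
ft_force: [-1.6, 4.0, 5.9]
grip_width: 0.007
grip_force: 2.8
```

Call:
move_arm(
  increments="0.73 -2.91 0 0 0 0 255;0.73 -2.91 0 0 0 0 255;0.73 -2.91 0 0 0 0 255;0.73 -2.91 0 0 0 0 255;0.73 -2.91 0 0 0 0 255;0.73 -2.91 0 0 0 0 255;0.73 -2.91 0 0 0 0 255;0.73 -2.91 0 0 0 0 255",
)

```text
time: 6.63
position: [0.527, -0.0205, 0.0705]
tool_rot: [-3.116, -0.388, -0.002]
ft_force: [-0.5, 3.7, 5.2]
grip_width: 0.005
grip_force: 2.8
```

Call:
move_arm(
  increments="0.73 -2.91 0 0 0 0 255;0.73 -2.91 0 0 0 0 255;0.73 -2.91 0 0 0 0 255;0.73 -2.91 0 0 0 0 255;0.73 -2.91 0 0 0 0 255;0.73 -2.91 0 0 0 0 255;0.73 -2.91 -0.1 0 0 0 255;0.73 -2.91 -0.1 0 0 0 255",
)

```text
time: 7.3
position: [0.5328, -0.0433, 0.0704]
tool_rot: [-3.116, -0.388, -0.002]
ft_force: [-1.8, 4.9, 7.5]
grip_width: 0.008
grip_force: 3.6
```

Call:
move_arm(
  increments="0.73 -2.91 0 0 0 0 255;0.73 -2.91 0 0 0 0 255;0.73 -2.91 0 0 0 0 255;0.73 -2.91 0 0 0 0 255;0.73 -2.91 0 0 0 0 255;0.73 -2.91 0 0 0 0 255;0.73 -2.91 0 0 0 0 255;0.73 -2.91 0 0 0 0 255",
)

```text
time: 7.97
position: [0.5385, -0.0671, 0.0702]
tool_rot: [-3.116, -0.388, -0.002]
ft_force: [0.3, 4.1, 5.8]
grip_width: 0.009
grip_force: 3.0
```

Call:
move_arm(
  increments="0.73 -2.91 0 0 0 0 255;0.73 -2.91 0 0 0 0 255;0.73 -2.91 0 0 0 0 255;0.73 -2.91 0 0 0 0 255;0.73 -2.91 0 0 0 0 255;0.73 -2.91 0 0 0 0 255;0.73 -2.91 0 0 0 0 255;0.73 -2.91 0 0 0 0 255",
)

```text
time: 8.63
position: [0.5443, -0.0903, 0.0702]
tool_rot: [-3.116, -0.388, -0.001]
ft_force: [-1.8, 4.4, 5.9]
grip_width: 0.005
grip_force: 2.9
```

Call:
move_arm(
  increments="0.49 -1.94 0 0 0 0 255;0.49 -1.94 0 0 0 0 255;0.49 -1.94 0 0 0 0 255;0.49 -1.94 0 0 0 0 255;0.49 -1.94 0 0 0 0 255;0.49 -1.94 0 0 0 0 255;0 0 0 0 0 0 255;0 0 0 0 0 0 255",
)

```text
time: 9.3
position: [0.5462, -0.1039, 0.0691]
tool_rot: [3.117, 0.385, -0.002]
ft_force: [-0.3, 0.3, 1.0]
grip_width: 0.011
grip_force: 0.0
```

The force vanished and the tip dropped, so I've felt the notch, where the pictures put it. I move about 11 mm on to its centre, then go in slowly.

Call:
move_arm(
  increments="0.6 -1.9 0 0 0 0 255;0.6 -1.9 0 0 0 0 255;0.6 -1.9 0 0 0 0 255;0.6 -1.9 0 0 0 0 255;0.6 -1.9 0 0 0 0 255;0.3 -1 0 0 0 0 255;0 0 0 0 0 0 255;0 0 0 0 0 0 255",
)

```text
time: 9.97
position: [0.55, -0.1135, 0.0697]
tool_rot: [3.118, 0.387, -0.0]
ft_force: [0.4, -0.8, 0.1]
grip_width: 0.009
grip_force: 0.0
```

Call:
move_arm(
  increments="0 0 -1 0 0 0 255;0 0 -1 0 0 0 255;0 0 -1 0 0 0 255;0 0 -1 0 0 0 255;0 0 0 0 0 0 255;0 0 0 0 0 0 255;0 0 0 0 0 0 255;0 0 0 0 0 0 255",
)

```text
time: 10.63
position: [0.5501, -0.1135, 0.0657]
tool_rot: [3.118, 0.387, 0.0]
ft_force: [0.0, 1.0, 0.1]
grip_width: 0.009
grip_force: 0.0
```

Call:
move_arm(
  increments="0 0 -1 0 0 0 255;0 0 -1 0 0 0 255;0 0 -1 0 0 0 255;0 0 -1 0 0 0 255;0 0 -1 0 0 0 255;0 0 -1 0 0 0 255;0 0 0 0 0 0 255;0 0 0 0 0 0 255",
)

```text
time: 11.3
position: [0.55, -0.1135, 0.0598]
tool_rot: [3.117, 0.387, -0.0]
ft_force: [-1.7, 1.0, 4.1]
grip_width: 0.003
grip_force: 2.1
```

Call:
move_arm(
  increments="0 0 -1 0 0 0 255;0 0 -1 0 0 0 255;0 0 -1 0 0 0 255;0 0 -1 0 0 0 255;0 0 -1 0 0 0 255;0 0 -1 0 0 0 255;0 0 -0.5 0 0 0 255;0 0 0 0 0 0 255",
)

```text
time: 11.97
position: [0.55, -0.1135, 0.0529]
tool_rot: [3.118, 0.387, -0.0]
ft_force: [-1.2, 0.4, 3.5]
grip_width: 0.006
grip_force: 1.5
```

Key is sliding at about 4 to 5 N; I press on to the stop.

Call:
move_arm(
  increments="0 0 -0.5 0 0 0 255;0 0 -0.5 0 0 0 255;0 0 -0.5 0 0 0 255;0 0 -0.5 0 0 0 255;0 0 0 0 0 0 255;0 0 0 0 0 0 255;0 0 0 0 0 0 255;0 0 0 0 0 0 255",
)

```text
time: 12.63
position: [0.5501, -0.1134, 0.0524]
tool_rot: [3.117, 0.387, -0.0]
ft_force: [-4.7, 0.8, 12.3]
grip_width: 0.007
grip_force: 6.0
```

Call:
move_arm(
  increments="0 0 -0.5 0 0 0 255;0 0 -0.5 0 0 0 255;0 0 0 0 0 0 255;0 0 0 0 0 0 255;0 0 0 0 0 0 255;0 0 0 0 0 0 255;0 0 0 0 0 0 255;0 0 0 0 0 0 255",
)

```text
time: 13.3
position: [0.5501, -0.1135, 0.0523]
tool_rot: [3.117, 0.387, -0.001]
ft_force: [-7.6, 1.1, 19.0]
grip_width: 0.003
grip_force: 9.1
```

Solid stop at 19 N with z at 52.3 mm, which is 18 mm below the rail top. I lift straight out and go clear.

Call:
move_arm(
  increments="0 0 -0.3 0 0 0 255;0 0 2 0 0 0 255;0 0 2 0 0 0 255;0 0 4 0 0 0 255;0 0 6 0 0 0 255;0 0 8 0 0 0 255;0 0 10 0 0 0 255;0 0 12 0 0 0 255",
)

```text
time: 13.97
position: [0.5498, -0.1133, 0.0946]
tool_rot: [-3.117, -0.387, 0.001]
ft_force: [-0.3, 0.3, 1.0]
grip_width: 0.008
grip_force: 0.0
```

Call:
move_arm(
  increments="0 0 15 0 0 0 255;0 0 20 0 0 0 255;0 -15 20 0 0 0 255;-10 -30 20 0 0 0 255;-10 -30 10 0 0 0 255;-10 -30 10 0 0 0 255;-10 -30 0 0 0 0 255;-10 -30 0 0 0 0 255",
)

```text
time: 14.63
position: [0.5002, -0.2801, 0.1914]
tool_rot: [3.115, 0.387, 0.004]
ft_force: [1.0, 0.0, 0.2]
grip_width: 0.005
grip_force: 0.0
```

Call:
move_arm(
  increments="-10 -30 0 0 0 0 255;-10 -15 0 0 0 0 255;0 0 0 0 0 0 255;0 0 0 0 0 0 255;0 0 0 0 0 0 255;0 0 0 0 0 0 255;0 0 0 0 0 0 255;0 0 0 0 0 0 255",
)

```text
time: 15.3
position: [0.4807, -0.3223, 0.1891]
tool_rot: [3.117, 0.391, 0.0]
ft_force: [0.0, 0.4, -0.0]
grip_width: 0.01
grip_force: 0.0
```

```bash
python3 - <<'E'
from h import *
print(ctrl.get_state()["position"],ctrl.get_state()["ft_force"])
A=cv2.imread("pics/scene0.png")
im=ctrl.get_image("scene"); P=pts(im); F=im["frame"]
r=np.array([-.2444,.9697]); n=np.array([.9697,.2444]); O=np.array([.548,-.1084])
def jaw(f): return (f[...,0]>150)&(f[...,1]<70)&(f[...,2]<70)
m=jaw(F)&(P[...,0]>.6); print("jaw px now",np.argwhere(m).mean(0), "x from rail",((P[m][:,:2]-O)@n).mean())
m0=jaw(A[:,:,::-1]);m0[:200]=0;print("before",np.argwhere(m0).mean(0))
u=(P[...,:2]-O)@r; w=(P[...,:2]-O)@n
k=(abs(u+.006)<.015)&(abs(w)<.008)&(P[...,2]>.03)&(P[...,2]<.075); print("key z",np.percentile(P[k][:,2],[10,50,90]) if k.any() else None)
cv2.imwrite("pics/e1.png",np.hstack([cv2.resize(f[165:290,165:335],(400,294)) for f in(A,F[:,:,::-1])]))
E
```

```text
[ 0.48070432 -0.32229263  0.18910696] [ 0.03838982  0.43820858 -0.00531456]
jaw px now [258.68092105 276.55921053] x from rail 0.1645451095580237
before [257.184375 272.94375 ]
key z [0.05017822 0.05270997 0.05450127]
```

View pics/e1.png

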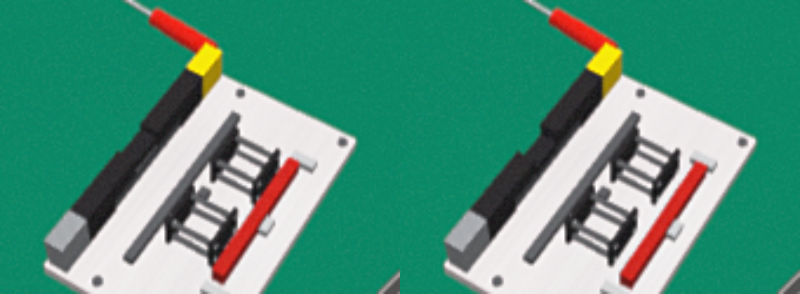

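The right-hand (after) crop shows the jaw backed away from the brackets at about (665,225). The brackets and screwdriver haven't moved, and the key's top measures 52.7 mm, which is fully home.

```bash
python3 -c "
from bench import ctrl
print(ctrl.close_job())"
```

```text
the job is handed in; nothing more can be done
None
```

The job is handed in: I found the notch by feel and pressed the key fully home (top about 18 mm below the rail top), the red jaw backed off, the brackets and screwdriver by the nest look unmoved, and the hand is clear at about 15 s.

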